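Put three specimen boxes back in the inserts that fit and cover the case

TASK

In the wooden transit case the three mineral boxes stand in each other's foam inserts, so the cover would not go on. Change them round - the closed notebook is free to stand one on meanwhile - so that each box sits flat in the insert cut to its height (tallest in the black, middle one in the blue, lowest in the white) and all three tops come level. Then put the cover on the case, fully down all round, and let go.

Things in the scene. Friction and masses are not known exactly. Their poses are not given: they have to be found in the camera images.
- tall_box: closed rigid clear plastic box with a white base, a pale stone inside and a small red sticker, 39 x 39 mm and 36 mm high (weighs about 50 g); origin at the centre of its underside, z up. Starts in the white insert, 30 mm proud of the foam. Grip it by two facing sides.
- middle_box: closed rigid clear plastic box with a white base and a pink stone inside, the smallest in plan, 33 x 34 mm and 30 mm high (about 40 g); origin at the centre of its underside, z up. Starts in the black insert, 12 mm proud of the foam.
- low_box: closed rigid clear plastic box with a white base and a grey stone inside, the lowest and widest, 43 (its x) x 40 (its y) mm and 24 mm high (about 40 g); origin at the centre of its underside, z up. Starts in the blue insert, 12 mm proud of the foam.
- insert_black: black foam insert fixed in the case, 76 (x) x 64 (y) x 26 mm, with a 54 x 54 mm compartment, 18 mm deep, in its middle; its walls are 5 mm thick at +-y, 11 mm at +-x, lips rounded. Origin at the centre of its underside: the compartment's floor is 8 mm and the foam's top 26 mm above it; axes as the case. The tall box seated here stands 18 mm proud.
- insert_blue: blue foam insert fixed in the case, outside and compartment in plan as the black one, but 12 mm deep: floor 14 mm and foam's top 26 mm above its origin (centre of the underside). The middle box seated here stands 18 mm proud.
- insert_white: white foam insert fixed in the case, outside and compartment in plan as the black one, but 6 mm deep: floor 20 mm and foam's top 26 mm above its origin (centre of the underside). The low box seated here stands 18 mm proud.
- case_base: open base of the case, pale wood with brass corners, fixed, 102 (x) x 218 (y) mm; origin at the centre of its underside. The inserts stand side by side along its y, 64.5 mm apart, in any order, undersides 8 mm and tops 34 mm above this origin. Its flat rim, 12 mm wide, is 26 mm above the origin. With the cover on, the cover's origin is 26 mm straight above this one.
- cover: loose hollow lid, pale wood with brass corners, right way up on the worktop, 220 g, 98 (x) x 214 (y) x 33 mm, inside 88 x 204 x 28 mm; origin at the centre of its underside. Dark bar grip along y over the centre: 16 mm wide, 72 long, 40 to 56 mm above the origin. It goes over the foam with 5 mm to spare each side, 2 mm above the boxes, and rests on the base's rim; either way round.
- notebook: closed purple spiral notebook lying flat and fixed, its long side along the worktop, 210 (its x) x 152 (its y) mm; its cover is 11 mm above its origin (centre of the underside), only the spiral along its +y edge rises to 14 mm. Empty: a box can wait on its middle. (A solid drawer chest, 370 mm high, stands about 100 mm behind the left half of the work: carry things straight across in front of it.)
There are look-alikes about, which are no part of the job. What is shaped like the tall_box but turquoise is not meant.

How it is judged:
By the outcome, as a careful person would: the job done as asked, in the order asked, and still so for the second after the job is handed in, with the robot touching nothing.
It also fails if it takes over 120 s, if anything falls off the work surface, if the arm or the gripper's body presses on something with over 40 N, if the wrist force passes 120 N, or if a joint passes its speed limit or range.

ROBOT

A 7-joint arm with a two-finger parallel gripper is mounted at the origin on a cart in front of the work surface, level with it; the furniture and walls round the work are solid. World frame = base frame: x ahead of the robot, y to its left, z up, the work surface at z = 0. Lengths are in m, angles in rad, forces in N, time in s.
With the tool pointing down it reaches from about 0.4 to 0.85 m from the base axis. Payload 4.5 kg.
Tool frame: the origin (TCP) lies where the fingers leave the gripper's body, on its centre line; the fingertips stand 64 mm ahead of it and the grasp point (between the pads) lies 45 mm ahead of it; z points along the fingers, y is the line along which they close (so a half turn about z gives the same grasp; the last joint's range is limited). The gripper opens to 88 mm and grips with 3 to 60 N. Pads are 18 mm wide; open, the fingers measure 123 mm over their backs; the gripper's body (75 mm by 187 mm) begins 45 mm behind the grasp point.
Start: joints at [1.197, 0.689, -0.195, 1.565, 0.157, 0.902, -0.215], TCP at [0.248, -0.574, 0.303] pointing down, gripper open.
Joint ranges: [-3.01, 3.01], [-0.46, 2.08], [-1.47, 1.51], [0.13, 2.56], [-1, 4.14], [0.04, 2.09], [-2.66, 2.66]. Speed limits (rad/s): [2.57, 2.57, 3.14, 3.14, 3.14, 3.14, 3.14].

INTERFACE

Orientations are given as a unit quaternion [x, y, z, w].
In Python, from plant import r gives the robot as it stands.
- The arm moves only by the tool play_rows, never from a script. Its arguments are lists of equal length, an entry for each row: "translation": the shift along the tool's x, y, z in m, a list of three; "delta_rot": the turn, a rotation vector about the tool's x, y, z in degrees, a list of three; "grip": the opening, from -1 (shut) to 1 (fully open). In form: {"translation": [[x, y, z], ...], "delta_rot": [[rx, ry, rz], ...], "grip": [grip, ...]}. A call has 1 to 20 rows; each row shifts and turns the commanded pose from where the row before left it, along the tool's axes as they then stand; what a row does not reach is not made up. A row lasts 1/8 s, in which the tool goes at most 62.5 mm and 10.7 degrees, less where a joint would pass 70% of its speed; a pose out of reach is approached as far as the arm can. A call with a gripper value outside its range is refused whole. The fingers move at their own pace and stop on an object; "squeeze" is the grip in N (left out, the last holds). Time passes only in rows, so rows that do not move let the fingers close. It gives the time, the measured TCP pose, the force, the opening and the grip force at its end, in the units of the state.
- r.get_state(): the state, without advancing time (a new reading comes with each control period).
- r.snapshot(name): name is "side" or "top" or "wrist"; returns the picture (420x560x3 uint8, blue, green, red); there is no depth.
- r.get_calibration(name): a dict with "intrinsics" (3x3 intrinsics, pixels), "k1" (the pictures are not rectified: a ray, as slopes to the right and down, at radius r is drawn at 1 + k1 r^2 times it, then the intrinsics apply), "eye" and "rotation" of the camera in the world. Camera axes: x right, y up, looking along -z (the intrinsics and any distortion apply to the point x, -y, -z); pixel columns grow to the right and rows downward; lengths in m; the calibration is good to about 2 mm. A picture is of the moment at which its call begins: read the wrist's pose just before it. get_calibration takes no time and is no camera call; for the wrist camera it gives the pose at the moment of the call.
- r.finish_job(): hands the job in; it is judged then, once.
Trained networks look in the newest picture that a camera, given by its name, has taken for a name from the list of things; names that differ only in an ending like _2 or _b are one class to them, and where a whole thing is asked for, a point or a joint stands for the part that bears it (a point fixed in the world has none). Each returns a list of dicts, best first, with "confidence" (0 to 1); they miss things now and then, are a little off and sometimes report something else, mostly with a low value. They report only what shows in the picture. A call takes as long as a camera call. They do not tell look-alikes from the thing itself.
- r.look_for(camera, target): "point" ([x, y, z] in m, in world coordinates, good to about 4 mm: the middle of the surface that is visible of it).
- r.silhouettes(camera, target): "pixels" (420x560 bool, what is visible of it).
The state is a dict: "clock": time; "q": joint angles; "qd": joint speeds; "joint_torque": joint torques, N m; "tool_pos": TCP position; "eef_rot": TCP orientation; "contact_force": force on the tool from outside, world axes, zero at the start; "moment": the same for the moment, N m; "opening": opening from 0.0 (shut) to 1.0 (fully open); "finger_force": force on a finger pad.
Only numpy, scipy, OpenCV 4.12 (cv2) and the standard library are available. Lean on these libraries where they do the work, as an engineer would, in place of code of your own. Each camera call takes 0.05 s, during which the arm holds its last target. There are 200 camera calls.

## Working session

There is one attempt and no reset: what is moved stays moved. The work goes in short steps, Python scripts to look and compute and a tool call to move; the robot and the scene stay as the last step left them, time stands still between calls to the robot, and variables do not carry over. Pictures are saved under pics/ and viewed, at most 14 in all, crops included, and the job is handed in when it is done.

Besides the shell and the picture viewer there is one more tool, called after "Call:" as name(argument=value, ...) on one line, values as JSON. play_rows: Moves the arm, as the interface text tells. Its arguments: {"type":"object","properties":{"translation":{"type":"array","items":{"type":"array","items":{"type":"number"}}},"delta_rot":{"type":"array","items":{"type":"array","items":{"type":"number"}}},"grip":{"type":"array","items":{"type":"number"}},"squeeze":{"type":"number"}},"required":["translation","delta_rot","grip"]}

```bash
mkdir -p pics; cat > h.py <<'E'
import numpy as np,cv2
from plant import r
from scipy.spatial.transform import Rotation as R
np.set_printoptions(precision=4,suppress=True)
def ray(c,px):
    K=np.array(c['intrinsics']);k=c['k1']
    d=np.array([(px[0]-K[0,2])/K[0,0],(px[1]-K[1,2])/K[1,1]]);u=d.copy()
    for _ in range(20): u=d/(1+k*(u@u))
    v=np.array(c['rotation'])@np.array([u[0],-u[1],-1.]);return np.array(c['eye']),v/np.linalg.norm(v)
def onz(c,px,z):
    e,v=ray(c,px);return e+v*(z-e[2])/v[2]
def proj(c,P):
    p=np.array(c['rotation']).T@(np.asarray(P)-np.array(c['eye']));s=np.array([p[0],-p[1]])/-p[2]
    s=s*(1+c['k1']*(s@s));K=np.array(c['intrinsics']);return np.array([K[0,0]*s[0]+K[0,2],K[1,1]*s[1]+K[1,2]])
def tri(a,b):
    A=0;y=0
    for e,v in(a,b):
        M=np.eye(3)-np.outer(v,v);A=A+M;y=y+M@e
    return np.linalg.solve(A,y)
E
python3 - <<'E'
from h import *
print(r.get_state())
for n in('top','side'):
    c=r.get_calibration(n);print(n,c)
    im=r.snapshot(n);cv2.imwrite(f'pics/{n}0.png',im)
    for t in('tall_box','middle_box','low_box','insert_black','insert_blue','insert_white','case_base','cover','notebook'):
        for d in r.look_for(n,t): print(n,t,np.array(d['point']),round(d['confidence'],2),proj(c,d['point']).round())
E
```

```text
{'clock': 0.0, 'q': array([ 1.1968,  0.69  , -0.1945,  1.5664,  0.1573,  0.9025, -0.2151]), 'qd': array([ 0.0018, -0.0004,  0.0003, -0.0006, -0.0016,  0.0004, -0.0009]), 'joint_torque': array([  0.0001, -52.7574,  -1.2669, -15.3435,  -0.0525,   0.0066,
         0.0002]), 'tool_pos': array([ 0.2476, -0.5733,  0.3019]), 'eef_rot': array([ 0.9793,  0.2025, -0.0003, -0.0009]), 'contact_force': array([-0.1298,  0.9703,  0.5389]), 'moment': array([ 0.0466, -0.0451, -0.0108]), 'finger_force': 0.0, 'opening': 1.0030301029526916}
top {'intrinsics': array([[426.568 ,   0.    , 276.2515],
       [  0.    , 426.568 , 205.6736],
       [  0.    ,   0.    ,   1.    ]]), 'k1': -0.0011698604102287698, 'eye': array([0.3641, 0.0409, 1.0061]), 'rotation': array([ 0.0444, -0.033 , -0.7051,  0.707 ])}Traceback (most recent call last):
  File "<stdin>", line 7, in <module>
  File "h.py", line 13, in proj
    p=np.array(c['rotation']).T@(np.asarray(P)-np.array(c['eye']));s=np.array([p[0],-p[1]])/-p[2]
      ~~~~~~~~~~~~~~~~~~~~~~~~~^^~~~~~~~~~~~~~~~~~~~~~~~~~~~~~~~~~
ValueError: matmul: Input operand 1 has a mismatch in its core dimension 0, with gufunc signature (n?,k),(k,m?)->(n?,m?) (size 3 is different from 4)
```

```bash
sed -i "s/np.array(c\['rotation'\])/R.from_quat(c['rotation']).as_matrix()/" h.py
python3 - <<'E'
from h import *
for n in('top','side'):
    c=r.get_calibration(n);print(n,c['eye'])
    im=r.snapshot(n);cv2.imwrite(f'pics/{n}0.png',im)
    for t in('tall_box','middle_box','low_box','insert_black','insert_blue','insert_white','case_base','cover','notebook'):
        for d in r.look_for(n,t): print(n,t,np.array(d['point']),round(d['confidence'],2),proj(c,d['point']).round())
E
```

```text
top [0.3641 0.0409 1.0061]
top tall_box [ 0.5435 -0.1454  0.036 ] 0.71 [364. 174.]
top tall_box [ 0.4288 -0.1511  0.0646] 0.7 [370. 223.]
top tall_box [0.4486 0.0482 0.0062] 0.53 [280. 216.]
top middle_box [ 0.4197 -0.286   0.0469] 0.51 [429. 228.]
top low_box [ 0.4248 -0.218   0.0464] 0.74 [399. 226.]
top insert_black [ 0.4141 -0.2895  0.035 ] 0.97 [429. 231.]
top insert_black [0.4491 0.0461 0.0066] 0.24 [281. 216.]
top insert_blue [ 0.4227 -0.2176  0.0328] 0.96 [397. 227.]
top insert_blue [ 0.4272 -0.2086  0.0284] 0.4 [392. 225.]
top insert_white [ 0.4269 -0.1556  0.0307] 0.81 [369. 225.]
top insert_white [ 0.4314 -0.1533  0.0634] 0.42 [371. 222.]
top case_base [ 0.4237 -0.2101  0.03  ] 0.72 [393. 227.]
top cover [0.419  0.3307 0.0325] 0.68 [157. 228.]
top cover [ 0.4278 -0.1512  0.0314] 0.47 [367. 225.]
top notebook [0.4474 0.0478 0.0073] 0.59 [280. 217.]
side [-0.0065 -1.0947  0.6197]
side tall_box [ 0.4291 -0.1674  0.0444] 0.78 [304. 250.]
side middle_box [ 0.4195 -0.2977  0.0493] 0.62 [325. 274.]
side middle_box [ 0.3994 -0.0235  0.0109] 0.57 [272. 239.]
side low_box [ 0.4197 -0.2323  0.0474] 0.68 [312. 261.]
side insert_black [ 0.3953 -0.2839  0.0327] 0.6 [313. 279.]
side insert_blue [ 0.3971 -0.225   0.0369] 0.69 [302. 266.]
side case_base [ 0.3803 -0.3196  0.0173] 0.61 [314. 295.]
side notebook [ 0.3984 -0.026   0.0113] 0.58 [272. 240.]
side notebook [ 0.4266 -0.165   0.0459] 0.53 [303. 249.]
```

View pics/top0.png

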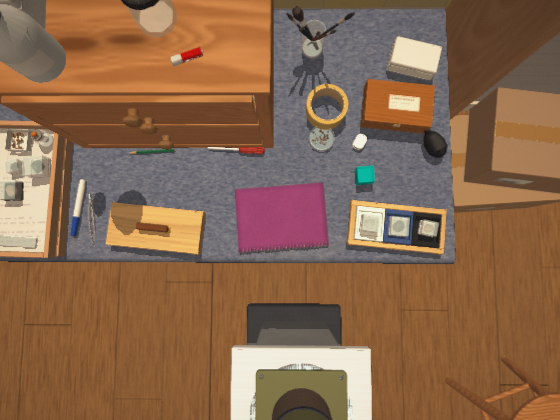

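View pics/side0.png

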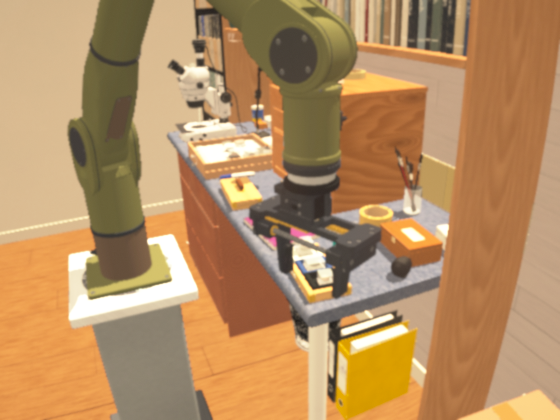

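```bash
cat >> h.py <<'E'
def rect(mask,c,z):
    m=mask.astype(np.uint8);cs,_=cv2.findContours(m,0,2);k=max(cs,key=cv2.contourArea)[:,0]
    P=np.array([onz(c,p,z)[:2] for p in k]);(x,y),(a,b),t=cv2.minAreaRect((P*1000).astype(np.float32))
    return np.array([x,y,a,b,t])
def plan(x,y,z,th=None):
    "tool moves to a TCP world target, tool down"
    s=r.get_state();M=R.from_quat(s['eef_rot']).as_matrix();cur=np.degrees(np.arctan2(M[1,0],M[0,0]))
    print('pos',s['tool_pos'],'th',cur.round(2),'tilt',M[:,2],'F',s['contact_force'],'t',s['clock'])
    if th is not None:
        print('rotz (tool)',-(th-cur)) ; a=np.radians(th);M=np.array([[np.cos(a),np.sin(a),0],[np.sin(a),-np.cos(a),0],[0,0,-1]])
    print('mm in tool',(M.T@(np.array([x,y,z])-s['tool_pos']))*1000)
E
python3 - <<'E'
from h import *
c=r.get_calibration('top');im=r.snapshot('top')
for t,z in(('case_base',.026),('insert_black',.034),('insert_blue',.034),('insert_white',.034),('tall_box',.064),('middle_box',.046),('low_box',.046),('cover',.033),('notebook',.011)):
    for d in r.silhouettes('top',t):
        m=d['pixels']; print(t,round(d['confidence'],2),m.sum(),rect(m,c,z).round(1))
cv2.imwrite('pics/crop0.png',cv2.resize(im[150:270,330:460],None,fx=4.6,fy=4.6,interpolation=3))
plan(.42,-.215,.30,90)
E
```

```text
case_base 0.91 1556 [ 424.5 -219.5  224.1  106.1   83.7]
insert_black 0.84 718 [ 417.1 -283.9   65.3   79.3   87.8]
insert_blue 0.82 563 [ 424.4 -219.5   64.4   76.6   83.8]
insert_white 0.76 655 [ 430.4 -155.9   68.3   78.4   83.4]
tall_box 0.77 352 [ 538.  -140.4   43.    42.7    0.1]
tall_box 0.63 366 [ 430.5 -150.9   44.6   40.5   80.9]
tall_box 0.31 1448 [ 422.7 -208.3  212.8  100.4   84.5]
middle_box 0.79 278 [ 421.9 -284.    42.6   33.8   80.1]
low_box 0.55 341 [ 425.4 -218.9   38.2   45.5    0.1]
cover 0.8 3937 [420.5 333.9 219.5  97.8  83.9]
notebook 0.6 5686 [447.4  45.9 150.2 210.5   4.5]
pos [ 0.2479 -0.5737  0.3027] th 23.37 tilt [ 0. -0. -1.] F [-0.8441 -0.2735 -0.9302] t 1.6
rotz (tool) -66.63366198023056
mm in tool [358.7494 172.1119   2.7157]
```

View pics/crop0.png

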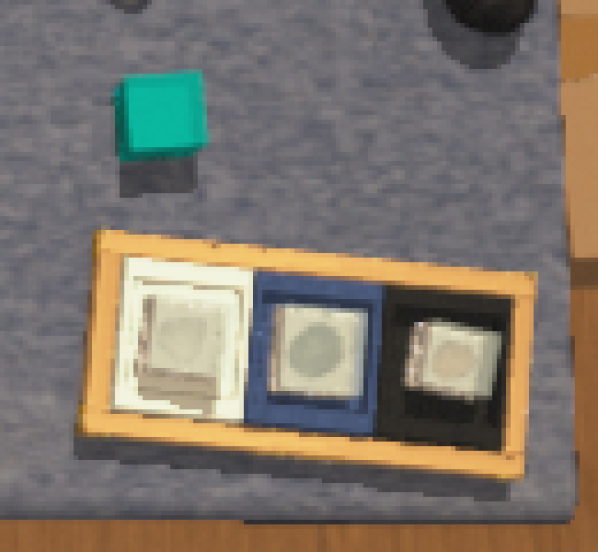

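Call:
play_rows(translation=[[0,0,0],[0,0,0],[0,0,0],[0,0,0],[0,0,0],[0,0,0],[0,0,0],[0,0,0]], delta_rot=[[0,0,-8.6],[0,0,-8.6],[0,0,-8.6],[0,0,-8.6],[0,0,-8.7],[0,0,-8.7],[0,0,-8.7],[0,0,0]], grip=[1,1,1,1,1,1,1,1])

```text
clock: 2.6
tool_pos: [0.2476, -0.5738, 0.3026]
eef_rot: [0.745, 0.668, 0.0, -0.0]
contact_force: [-0.2, -0.3, 0.4]
opening: 1.001
finger_force: 0.0
```

```bash
python3 -c "
from h import *
plan(.42,-.215,.30,83.8)"
```

```text
pos [ 0.2476 -0.5738  0.3026] th 83.75 tilt [ 0.0003  0.0003 -1.    ] F [-0.1807 -0.2972  0.3638] t 2.6
rotz (tool) -0.04756955595765078
mm in tool [375.347  132.5991   2.6165]
```

Call:
play_rows(translation=[[0.0375,0.0133,0],[0.0375,0.0133,0],[0.0375,0.0133,0],[0.0375,0.0133,0],[0.0375,0.0133,0],[0.0375,0.0133,0],[0.0375,0.0133,0],[0.0375,0.0133,0],[0.0375,0.0133,0],[0.0375,0.0133,0],[0,0,0],[0,0,0]], delta_rot=[[0,0,0],[0,0,0],[0,0,0],[0,0,0],[0,0,0],[0,0,0],[0,0,0],[0,0,0],[0,0,0],[0,0,0],[0,0,0],[0,0,0]], grip=[1,1,1,1,1,1,1,1,1,1,1,1])

```text
clock: 4.1
tool_pos: [0.4199, -0.2158, 0.3028]
eef_rot: [0.745, 0.667, -0.0, 0.0]
contact_force: [0.9, -0.2, -0.1]
opening: 0.999
finger_force: 0.0
```

```bash
python3 - <<'E'
from h import *
plan(.42,-.215,.30,83.8)
c=r.get_calibration('wrist');print(c)
im=r.snapshot('wrist');cv2.imwrite('pics/w1.png',im)
for t,z in(('case_base',.026),('insert_black',.034),('insert_blue',.034),('insert_white',.034),('tall_box',.064),('middle_box',.046),('low_box',.046)):
    for d in r.silhouettes('wrist',t):
        m=d['pixels']; print(t,round(d['confidence'],2),m.sum(),rect(m,c,z).round(1))
    for d in r.look_for('wrist',t): print('   ',np.array(d['point']),round(d['confidence'],2),proj(c,d['point']).round())
E
```

```text
pos [ 0.4199 -0.2158  0.3028] th 83.74 tilt [-0.0004 -0.0009 -1.    ] F [ 0.9288 -0.2023 -0.1137] t 4.1
rotz (tool) -0.0607944681472361
mm in tool [0.8076 0.0214 2.758 ]
{'intrinsics': array([[310.1146,   0.    , 278.2718],
       [  0.    , 310.1146, 210.4824],
       [  0.    ,   0.    ,   1.    ]]), 'k1': 0.002979714423635226, 'eye': array([ 0.4285, -0.144 ,  0.3853]), 'rotation': array([-0.1408,  0.0081, -0.054 ,  0.9885])}
case_base 0.62 4948 [ 427.9 -218.8  218.7  103.4   84.5]
insert_black 0.72 2048 [ 421.2 -283.6   63.7   75.6   83.8]
    [ 0.4108 -0.2787  0.0347] 0.76 [276. 237.]
insert_blue 0.71 1932 [ 427.8 -218.5   62.3   75.8   83.8]
    [ 0.4271 -0.2129  0.0363] 0.61 [284. 183.]
insert_white 0.69 2574 [ 434.2 -154.9   63.8   75.5   84.2]
    [ 0.4355 -0.1579  0.036 ] 0.8 [286. 133.]
tall_box 0.89 1625 [ 534.1 -148.1   43.2   36.2    4.3]
    [ 0.5452 -0.1509  0.0346] 0.88 [387. 115.]
    [ 0.4319 -0.1517  0.063 ] 0.86 [283. 128.]
middle_box 0.79 907 [ 425.6 -282.9   43.5   32.    77.7]
    [ 0.4226 -0.2814  0.046 ] 0.89 [286. 242.]
low_box 0.93 1410 [ 428.2 -219.    42.2   41.9   83.8]
low_box 0.44 947 [ 425.  -282.6   44.3   32.5   77.6]
    [ 0.428  -0.2185  0.0457] 0.55 [285. 189.]
```

View pics/w1.png

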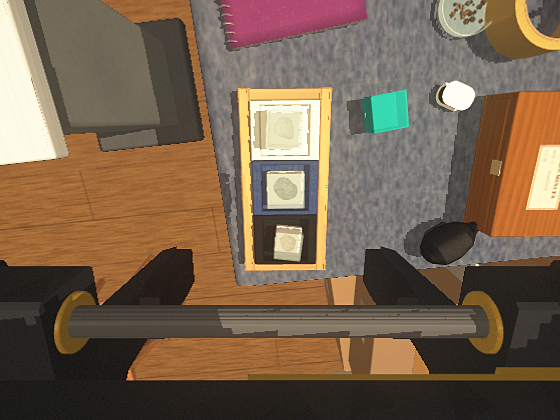

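Call:
play_rows(translation=[[-0.0125,0,0.025],[-0.0125,0,0.025],[-0.0125,0,0.025],[-0.0125,0,0.025],[0,0,0],[0,0,0]], delta_rot=[[0,0,0],[0,0,0],[0,0,0],[0,0,0],[0,0,0],[0,0,0]], grip=[1,1,1,1,1,1])

```text
clock: 5.6
tool_pos: [0.4154, -0.2643, 0.2034]
eef_rot: [0.744, 0.668, 0.0, 0.0]
contact_force: [0.5, 0.9, -0.6]
opening: 1.001
finger_force: 0.0
```

```bash
python3 - <<'E'
from h import *
plan(.431,-.151,.2,83.8)
c=r.get_calibration('wrist')
im=r.snapshot('wrist');cv2.imwrite('pics/w2.png',im)
for t,z in(('insert_black',.034),('insert_blue',.034),('insert_white',.034),('tall_box',.064),('middle_box',.046),('low_box',.046)):
    for d in r.silhouettes('wrist',t):
        m=d['pixels']; print(t,round(d['confidence'],2),m.sum(),rect(m,c,z).round(1))
    for d in r.look_for('wrist',t): print('   ',np.array(d['point']),round(d['confidence'],2),proj(c,d['point']).round())
s=r.get_state();T=R.from_quat(s['eef_rot'])
for y in(-.044,0,.044): print(proj(c,s['tool_pos']+T.apply([0,y,.064])))
E
```

```text
pos [ 0.4154 -0.2643  0.2034] th 83.9 tilt [ 0.001   0.0001 -1.    ] F [ 0.5394  0.8725 -0.6014] t 5.6
rotz (tool) 0.09928599514573477
mm in tool [114.3325   3.2722   3.385 ]
insert_black 0.62 4238 [ 421.2 -283.    62.9   75.6   83.9]
    [ 0.4115 -0.2749  0.0339] 0.95 [274. 222.]
insert_blue 0.79 4550 [ 427.5 -219.9   63.8   75.5   84.2]
    [ 0.4246 -0.2138  0.0339] 0.79 [282. 148.]
insert_white 0.71 5410 [ 434.  -156.    64.6   75.9   84.8]
insert_white 0.47 9952 [ 427.2 -218.7  210.2   99.1   84.1]
    [ 0.4305 -0.1648  0.0315] 0.94 [283.  82.]
    [ 0.4251 -0.2182  0.0478] 0.73 [284. 155.]
tall_box 0.89 4041 [ 433.2 -154.5   41.9   38.5   81.3]
tall_box 0.67 4306 [ 528.1 -154.2   45.5   36.8    4.5]
tall_box 0.61 4400 [ 421.7 -272.1   57.2   67.5   84.4]
    [ 0.5439 -0.1525  0.0377] 0.85 [438.  45.]
    [ 0.4342 -0.1548  0.0669] 0.76 [288.  58.]
    [ 0.4314 -0.1631  0.0343] 0.63 [284.  79.]
middle_box 0.72 1791 [ 425.4 -283.1   42.    32.2   80. ]
    [ 0.4265 -0.2792  0.0444] 0.8 [293. 229.]
low_box 0.92 2965 [ 428.  -219.7   41.    42.2   83.9]
    [ 0.4248 -0.2204  0.0464] 0.91 [283. 158.]
[191.6118 265.9816]
[276.0103 266.0038]
[360.3682 266.0505]
```

View pics/w2.png

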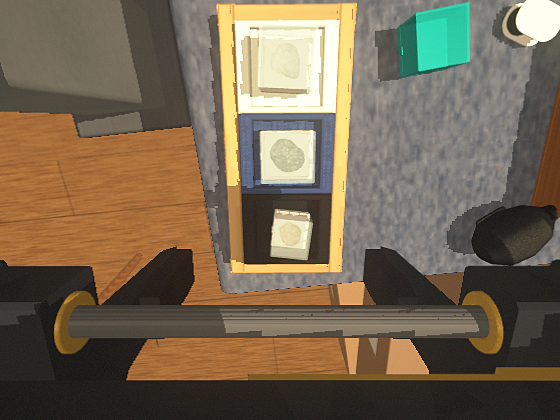

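Call:
play_rows(translation=[[0.028,0.001,0],[0.028,0.001,0],[0.028,0.001,0],[0.0283,0.0009,0],[0,0,0.03],[0,0,0.03],[0,0,0.02],[0,0,0.0095],[0,0,0],[0,0,0],[0,0,0],[0,0,0],[0,0,0],[0,0,0],[0,0,0],[0,0,0]], delta_rot=[[0,0,0],[0,0,0],[0,0,0],[0,0,0],[0,0,0],[0,0,0],[0,0,0],[0,0,0],[0,0,0],[0,0,0],[0,0,0],[0,0,0],[0,0,0],[0,0,0],[0,0,0],[0,0,0]], grip=[1,1,1,1,1,1,1,1,1,-1,-1,-1,-1,-1,-1,-1], squeeze=12)

```text
clock: 8.25
tool_pos: [0.4309, -0.1536, 0.1133]
eef_rot: [0.744, 0.668, 0.0, 0.0]
contact_force: [0.9, -0.5, 2.0]
opening: 0.427
finger_force: 11.9
```

Call:
play_rows(translation=[[0,0,-0.02],[0,0,-0.03],[0,0,-0.02],[0.04,-0.001,0],[0.04,-0.001,0],[0.04,-0.001,0],[0.04,-0.001,0],[0.04,-0.001,0],[0,0,0.03],[0,0,0.03],[0,0,0.018],[0,0,0.005],[0,0,0.003],[0,0,0],[0,0,0]], delta_rot=[[0,0,0],[0,0,0],[0,0,0],[0,0,0],[0,0,0],[0,0,0],[0,0,0],[0,0,0],[0,0,0],[0,0,0],[0,0,0],[0,0,0],[0,0,0],[0,0,0],[0,0,0]], grip=[-1,-1,-1,-1,-1,-1,-1,-1,-1,-1,-1,-1,-1,-1,-1])

```text
clock: 10.12
tool_pos: [0.4478, 0.0458, 0.098]
eef_rot: [0.744, 0.668, 0.0, 0.0]
contact_force: [0.4, 0.4, -0.8]
opening: 0.432
finger_force: 11.9
```

Call:
play_rows(translation=[[0,0,0.001],[0,0,0.001],[0,0,0]], delta_rot=[[0,0,0],[0,0,0],[0,0,0]], grip=[-1,-1,-1])

```text
clock: 10.5
tool_pos: [0.4477, 0.0458, 0.0961]
eef_rot: [0.744, 0.668, 0.0, 0.0]
contact_force: [-0.4, -0.1, 3.7]
opening: 0.432
finger_force: 11.9
```

```bash
python3 - <<'E'
from h import *
plan(.426,-.2195,.16,83.8)
im=r.snapshot('wrist');cv2.imwrite('pics/w3.png',im)
E
```

```text
pos [0.4477 0.0458 0.0961] th 83.87 tilt [ 0.0005  0.0001 -1.    ] F [-0.3583 -0.0707  3.7454] t 10.5
rotz (tool) 0.0659650974441206
mm in tool [-266.0672    7.0578  -63.9347]
```

View pics/w3.png

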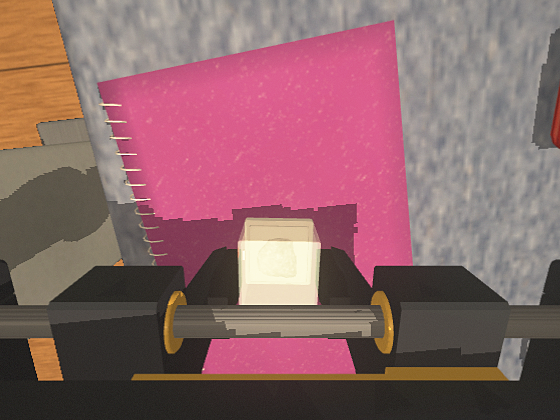

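Call:
play_rows(translation=[[0,0,0],[0,0,0],[0,0,0],[0,0,-0.02],[0,0,-0.03],[0,0,-0.014],[-0.038,0.001,0],[-0.038,0.001,0],[-0.038,0.001,0],[-0.038,0.001,0],[-0.038,0.001,0],[-0.038,0.001,0],[-0.038,0.001,0],[0,0,0.02],[0,0,0.015],[0,0,0],[0,0,0]], delta_rot=[[0,0,0],[0,0,0],[0,0,0],[0,0,0],[0,0,0],[0,0,0],[0,0,0],[0,0,0],[0,0,0],[0,0,0],[0,0,0],[0,0,0],[0,0,0],[0,0,0],[0,0,0],[0,0,0],[0,0,0]], grip=[1,1,1,1,1,1,1,1,1,1,1,1,1,1,1,1,1])

```text
clock: 12.68
tool_pos: [0.4261, -0.2193, 0.1248]
eef_rot: [0.744, 0.668, -0.0, -0.0]
contact_force: [0.0, -0.4, 0.1]
opening: 0.999
finger_force: 0.0
```

```bash
python3 - <<'E'
from h import *
plan(.426,-.2195,.1,83.8)
c=r.get_calibration('wrist');im=r.snapshot('wrist')
for t,z in(('insert_white',.034),('low_box',.046)):
    for d in r.silhouettes('wrist',t):
        m=d['pixels']; print(t,round(d['confidence'],2),m.sum(),rect(m,c,z).round(1))
im=r.snapshot('side')
for d in r.look_for('side','tall_box'): print(d)
E
```

```text
pos [ 0.4261 -0.2193  0.1248] th 83.89 tilt [-0.0005 -0.0002 -1.    ] F [ 0.0121 -0.4288  0.1401] t 12.675
rotz (tool) 0.08564723081344994
mm in tool [-0.2579 -0.0944 24.7954]
insert_white 0.85 16807 [ 434.  -155.4   63.9   76.3   83.9]
low_box 0.98 5756 [ 428.1 -217.1   46.8   42.8   83.9]
```

Call:
play_rows(translation=[[0,0,0.012],[0,0,0.008],[0,0,0.0042],[0,0,0],[0,0,0],[0,0,0],[0,0,0],[0,0,0],[0,0,0],[0,0,0]], delta_rot=[[0,0,0],[0,0,0],[0,0,0],[0,0,0],[0,0,0],[0,0,0],[0,0,0],[0,0,0],[0,0,0],[0,0,0]], grip=[1,1,1,1,-1,-1,-1,-1,-1,-1])

```text
clock: 14.18
tool_pos: [0.4261, -0.2194, 0.1004]
eef_rot: [0.744, 0.668, -0.0, -0.0]
contact_force: [-0.1, -0.4, 1.1]
opening: 0.479
finger_force: 12.0
```

Call:
play_rows(translation=[[0,0,-0.01],[0,0,-0.02],[0,0,-0.02],[0.016,-0.0002,0],[0.016,-0.0002,0],[0.016,-0.0002,0],[0.016,-0.0002,0],[0,0,0.015],[0,0,0.015],[0,0,0.008],[0,0,0.003],[0,0,0.001],[0,0,0.001],[0,0,0.001],[0,0,0]], delta_rot=[[0,0,0],[0,0,0],[0,0,0],[0,0,0],[0,0,0],[0,0,0],[0,0,0],[0,0,0],[0,0,0],[0,0,0],[0,0,0],[0,0,0],[0,0,0],[0,0,0],[0,0,0]], grip=[-1,-1,-1,-1,-1,-1,-1,-1,-1,-1,-1,-1,-1,-1,-1])

```text
clock: 16.05
tool_pos: [0.4321, -0.1557, 0.1064]
eef_rot: [0.744, 0.668, -0.0, -0.0]
contact_force: [-0.3, 0.4, -1.0]
opening: 0.473
finger_force: 12.0
```

Call:
play_rows(translation=[[0,0,0.001],[0,0,0]], delta_rot=[[0,0,0],[0,0,0]], grip=[-1,-1])

```text
clock: 16.3
tool_pos: [0.4321, -0.1557, 0.1062]
eef_rot: [0.744, 0.668, -0.0, 0.0]
contact_force: [-1.2, 0.1, 10.6]
opening: 0.477
finger_force: 12.0
```

Call:
play_rows(translation=[[0,0,0],[0,0,0],[0,0,0],[0,0,-0.02],[0,0,-0.02],[-0.032,0.00125,0],[-0.032,0.00125,0],[-0.032,0.00125,0],[-0.0315,0.00125,0],[0,0,0.02],[0,0,0],[0,0,0]], delta_rot=[[0,0,0],[0,0,0],[0,0,0],[0,0,0],[0,0,0],[0,0,0],[0,0,0],[0,0,0],[0,0,0],[0,0,0],[0,0,0],[0,0,0]], grip=[1,1,1,1,1,1,1,1,1,1,1,1])

```text
clock: 17.8
tool_pos: [0.4236, -0.2824, 0.1256]
eef_rot: [0.744, 0.669, -0.0, -0.0]
contact_force: [-0.1, -0.4, 0.5]
opening: 1.001
finger_force: 0.0
```

```bash
python3 - <<'E'
from h import *
plan(.4235,-.283,.1003,83.8)
c=r.get_calibration('wrist');im=r.snapshot('wrist');cv2.imwrite('pics/w4.png',im)
for t,z in(('insert_blue',.034),('middle_box',.046),('low_box',.052)):
    for d in r.silhouettes('wrist',t):
        m=d['pixels']; print(t,round(d['confidence'],2),m.sum(),rect(m,c,z).round(1))
E
```

```text
pos [ 0.4236 -0.2824  0.1256] th 83.93 tilt [-0.0006  0.0003 -1.    ] F [-0.0973 -0.3826  0.5463] t 17.8
rotz (tool) 0.12553206672640727
mm in tool [-0.6316 -0.0358 25.2752]
insert_blue 0.81 16382 [ 427.6 -219.6   63.4   75.5   84. ]
middle_box 0.8 3927 [ 425.3 -283.1   44.1   32.7   76.5]
low_box 0.58 4858 [ 431.2 -169.9   20.6   42.2   83.9]
```

View pics/w4.png

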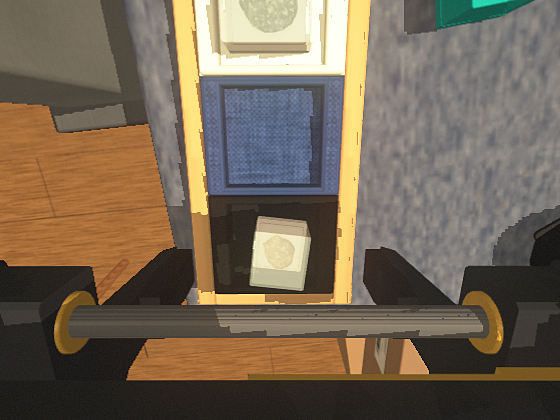

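Call:
play_rows(translation=[[-0.0055,-0.0008,0],[0,0,0],[0,0,0.012],[0,0,0.008],[0,0,0.005],[0,0,0],[0,0,0],[0,0,0],[0,0,0],[0,0,0],[0,0,0],[0,0,0]], delta_rot=[[0,0,0],[0,0,6.5],[0,0,0],[0,0,0],[0,0,0],[0,0,0],[0,0,0],[0,0,0],[0,0,0],[0,0,0],[0,0,0],[0,0,0]], grip=[1,1,1,1,1,1,-1,-1,-1,-1,-1,-1])

```text
clock: 19.5
tool_pos: [0.4221, -0.2884, 0.1003]
eef_rot: [0.781, 0.625, -0.0, -0.0]
contact_force: [-0.2, -0.6, -0.1]
opening: 0.359
finger_force: 12.0
```

Call:
play_rows(translation=[[0,0,-0.01],[0,0,-0.02],[0,0,-0.02],[0,0,0],[0,0,0],[0.023,-0.0013,0],[0.023,-0.0013,0],[0.0227,-0.0012,0],[0,0,0],[0,0,0.015],[0,0,0.015],[0,0,0.009],[0,0,0.003],[0,0,0.001],[0,0,0.001],[0,0,0]], delta_rot=[[0,0,0],[0,0,0],[0,0,0],[0,0,-6.5],[0,0,0],[0,0,0],[0,0,0],[0,0,0],[0,0,0],[0,0,0],[0,0,0],[0,0,0],[0,0,0],[0,0,0],[0,0,0],[0,0,0]], grip=[-1,-1,-1,-1,-1,-1,-1,-1,-1,-1,-1,-1,-1,-1,-1,-1])

```text
clock: 21.5
tool_pos: [0.4257, -0.2198, 0.1065]
eef_rot: [0.744, 0.668, -0.0, 0.0]
contact_force: [0.5, -0.2, -0.5]
opening: 0.359
finger_force: 12.0
```

Call:
play_rows(translation=[[0,0,0.001],[0,0,0]], delta_rot=[[0,0,0],[0,0,0]], grip=[-1,-1])

```text
clock: 21.75
tool_pos: [0.4257, -0.2197, 0.1063]
eef_rot: [0.744, 0.668, -0.0, 0.001]
contact_force: [-0.8, 0.5, 9.7]
opening: 0.355
finger_force: 12.0
```

Call:
play_rows(translation=[[0,0,0],[0,0,0],[0,0,0],[0,0,-0.02],[0,0,-0.034],[0.038,-0.0009,0],[0.038,-0.0009,0],[0.038,-0.0009,0],[0.038,-0.0009,0],[0.038,-0.0009,0],[0.038,-0.0009,0],[0.0383,-0.0009,0],[0,0,0],[0,0,0]], delta_rot=[[0,0,0],[0,0,0],[0,0,0],[0,0,0],[0,0,0],[0,0,0],[0,0,0],[0,0,0],[0,0,0],[0,0,0],[0,0,0],[0,0,0],[0,0,0],[0,0,0]], grip=[1,1,1,1,1,1,1,1,1,1,1,1,1,1])

```text
clock: 23.5
tool_pos: [0.4475, 0.0449, 0.1592]
eef_rot: [0.744, 0.668, -0.001, 0.0]
contact_force: [-0.3, -0.8, -1.1]
opening: 0.997
finger_force: 0.0
```

Call:
play_rows(translation=[[0,0,0.03],[0,0,0.02],[0,0,0.0125],[0,0,0],[0,0,0],[0,0,0],[0,0,0],[0,0,0],[0,0,0],[0,0,0],[0,0,-0.02],[0,0,-0.04],[0,0,0]], delta_rot=[[0,0,0],[0,0,0],[0,0,0],[0,0,0],[0,0,0],[0,0,0],[0,0,0],[0,0,0],[0,0,0],[0,0,0],[0,0,0],[0,0,0],[0,0,0]], grip=[1,1,1,1,-1,-1,-1,-1,-1,-1,-1,-1,-1])

```text
clock: 25.12
tool_pos: [0.4487, 0.046, 0.1586]
eef_rot: [0.744, 0.668, 0.002, 0.0]
contact_force: [-0.1, -0.2, -1.1]
opening: 0.431
finger_force: 11.9
```

```bash
python3 - <<'E'
from h import *
plan(.4192,-.2835,.16,83.8)
E
```

```text
pos [0.4487 0.046  0.1586] th 83.82 tilt [ 0.0033  0.002  -1.    ] F [-0.1075 -0.1892 -1.0505] t 25.125
rotz (tool) 0.01578358084428544
mm in tool [-330.7311    6.2327   -1.4198]
```

Call:
play_rows(translation=[[-0.033,0.0006,0],[-0.033,0.0006,0],[-0.033,0.0006,0],[-0.033,0.0006,0],[-0.033,0.0006,0],[-0.033,0.0006,0],[-0.033,0.0006,0],[-0.033,0.0006,0],[-0.033,0.0006,0],[-0.033,0.0006,0],[0,0,0],[0,0,0]], delta_rot=[[0,0,0],[0,0,0],[0,0,0],[0,0,0],[0,0,0],[0,0,0],[0,0,0],[0,0,0],[0,0,0],[0,0,0],[0,0,0],[0,0,0]], grip=[-1,-1,-1,-1,-1,-1,-1,-1,-1,-1,-1,-1])

```text
clock: 26.62
tool_pos: [0.4183, -0.2821, 0.1561]
eef_rot: [0.744, 0.668, -0.0, -0.001]
contact_force: [-0.1, -0.1, -0.4]
opening: 0.427
finger_force: 11.9
```

```bash
python3 - <<'E'
from h import *
plan(.4192,-.2835,.1014,83.8)
E
```

```text
pos [ 0.4183 -0.2821  0.1561] th 83.9 tilt [-0.0014  0.0011 -1.    ] F [-0.0556 -0.0616 -0.3614] t 26.625
rotz (tool) 0.09942488489384971
mm in tool [-1.2746  1.0572 54.661 ]
```

Call:
play_rows(translation=[[-0.0013,0.001,0.01],[0,0,0.015],[0,0,0.015],[0,0,0.01],[0,0,0.003],[0,0,0.001],[0,0,0]], delta_rot=[[0,0,0],[0,0,0],[0,0,0],[0,0,0],[0,0,0],[0,0,0],[0,0,0]], grip=[-1,-1,-1,-1,-1,-1,-1])

```text
clock: 27.5
tool_pos: [0.4195, -0.2845, 0.1031]
eef_rot: [0.744, 0.668, -0.0, 0.0]
contact_force: [0.6, 1.1, -0.4]
opening: 0.43
finger_force: 11.9
```

Call:
play_rows(translation=[[0,0,0.001],[0,0,0]], delta_rot=[[0,0,0],[0,0,0]], grip=[-1,-1])

```text
clock: 27.75
tool_pos: [0.4195, -0.2846, 0.1021]
eef_rot: [0.744, 0.668, -0.0, 0.0]
contact_force: [-0.1, 0.4, 0.8]
opening: 0.431
finger_force: 11.9
```

Call:
play_rows(translation=[[0,0,0.0008],[0,0,0.0005],[0,0,0]], delta_rot=[[0,0,0],[0,0,0],[0,0,0]], grip=[-1,-1,-1])

```text
clock: 28.12
tool_pos: [0.4195, -0.2845, 0.1019]
eef_rot: [0.744, 0.668, -0.0, 0.001]
contact_force: [-2.1, 1.3, 13.7]
opening: 0.43
finger_force: 12.0
```

Call:
play_rows(translation=[[0,0,0],[0,0,0],[0,0,0],[0,0,-0.02],[0,0,-0.04],[0,0,-0.05],[0,0,0],[0,0,0]], delta_rot=[[0,0,0],[0,0,0],[0,0,0],[0,0,0],[0,0,0],[0,0,0],[0,0,0],[0,0,0]], grip=[1,1,1,1,1,1,1,1])

```text
clock: 29.12
tool_pos: [0.4188, -0.2845, 0.2099]
eef_rot: [0.744, 0.668, -0.001, -0.0]
contact_force: [-0.7, -0.6, -1.0]
opening: 1.0
finger_force: 0.0
```

```bash
python3 - <<'E'
from h import *
plan(.4195,.334,.25,83.8)
c=r.get_calibration('wrist');im=r.snapshot('wrist');cv2.imwrite('pics/w5.png',im)
for t,z in(('insert_black',.034),('insert_blue',.034),('insert_white',.034),('tall_box',.052),('middle_box',.052),('low_box',.052)):
    for d in r.silhouettes('wrist',t)[:1]:
        m=d['pixels']; print(t,round(d['confidence'],2),m.sum(),rect(m,c,z).round(1))
    for d in r.look_for('wrist',t)[:1]: print('   ',np.array(d['point']))
E
```

```text
pos [ 0.4188 -0.2845  0.2099] th 83.84 tilt [-0.0015 -0.     -1.    ] F [-0.6924 -0.6398 -0.9939] t 29.125
rotz (tool) 0.043002038476487314
mm in tool [614.9535 -66.13   -40.0662]
insert_black 0.64 3824 [ 420.8 -283.2   65.4   76.3   84.1]
    [ 0.4243 -0.2743  0.0373]
insert_blue 0.7 5592 [ 428.  -219.7   63.4   77.4   84.8]
    [ 0.4291 -0.2204  0.0319]
insert_white 0.87 4657 [ 433.5 -158.7   58.8   76.3   83.8]
    [ 0.4393 -0.1678  0.0346]
tall_box 0.81 2493 [ 420.9 -281.    45.5   38.8   82.1]
    [ 0.421  -0.2824  0.0515]
    [ 0.4261 -0.2168  0.0504]
low_box 0.6 4204 [ 432.5 -157.9   43.5   42.3   83.8]
    [ 0.4294 -0.1581  0.052 ]
```

View pics/w5.png

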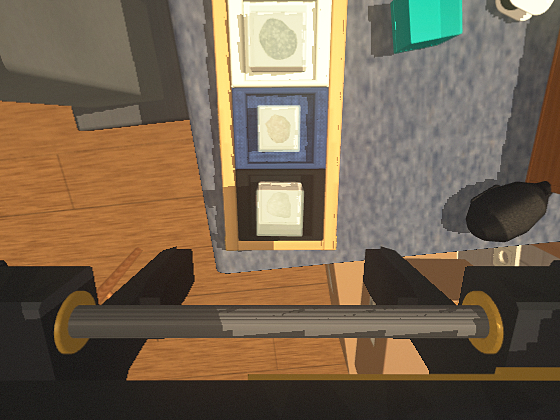

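Call:
play_rows(translation=[[0.038,-0.004,-0.003],[0.038,-0.004,-0.003],[0.038,-0.004,-0.003],[0.038,-0.004,-0.003],[0.038,-0.004,-0.003],[0.038,-0.004,-0.003],[0.038,-0.004,-0.003],[0.038,-0.004,-0.003],[0.038,-0.004,-0.003],[0.038,-0.004,-0.003],[0.038,-0.004,-0.003],[0.038,-0.004,-0.003],[0.038,-0.004,-0.003],[0.038,-0.004,-0.003],[0,0,0],[0,0,0]], delta_rot=[[0,0,0],[0,0,0],[0,0,0],[0,0,0],[0,0,0],[0,0,0],[0,0,0],[0,0,0],[0,0,0],[0,0,0],[0,0,0],[0,0,0],[0,0,0],[0,0,0],[0,0,0],[0,0,0]], grip=[1,1,1,1,1,1,1,1,1,1,1,1,1,1,1,1])

```text
clock: 31.78
tool_pos: [0.4204, 0.2496, 0.2522]
eef_rot: [0.744, 0.668, -0.001, 0.0]
contact_force: [0.3, -0.4, 1.1]
opening: 1.002
finger_force: 0.0
```

```bash
python3 - <<'E'
from h import *
plan(.4195,.334,.15,83.8)
c=r.get_calibration('wrist');im=r.snapshot('wrist');cv2.imwrite('pics/w6.png',im)
for d in r.silhouettes('wrist','cover')[:2]:
    m=d['pixels']; print(round(d['confidence'],2),m.sum(),rect(m,c,.033).round(1))
for d in r.look_for('wrist','cover')[:2]: print('   ',np.array(d['point']))
E
```

```text
pos [0.4204 0.2496 0.2522] th 83.85 tilt [-0.001  -0.0017 -1.    ] F [ 0.2709 -0.4281  1.0888] t 31.775
rotz (tool) 0.05158131306056646
mm in tool [ 83.7925 -10.0301 102.2316]
0.74 22822 [421.5 325.1 190.2  99.7  84.6]
    [0.421  0.3382 0.0322]
```

View pics/w6.png

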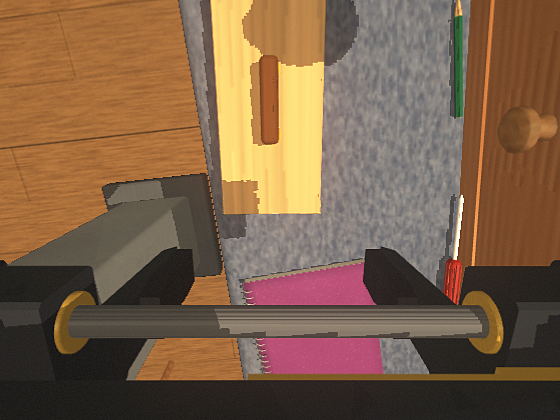

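```bash
python3 - <<'E'
from h import *
c=r.get_calibration('wrist');im=cv2.imread('pics/w6.png')
g=lambda p,z:onz(c,p,z)*1000
print('bar',g((269.5,56),.056),g((269.5,143),.056),g((269.5,100),.056))
a,b=g((223,213),.033),g((321,212.5),.033);print(a,b,np.degrees(np.arctan2(b[1]-a[1],b[0]-a[0])))
print('left',g((210,0),.033)-a,'right',g((326.5,0),.033)-b)
hsv=cv2.cvtColor(im[20:180,230:320],cv2.COLOR_BGR2HSV)
B=(im[20:180,230:320,0]<60)&(im[20:180,230:320,2]>60)&(hsv[...,1]>150)&(hsv[...,2]<190)
n,l,st,_=cv2.connectedComponentsWithStats(B.astype(np.uint8));k=1+st[1:,4].argmax();print(st[k]+np.array([230,20,0,0,0]))
M=np.zeros((420,560),bool);M[20:180,230:320]=l==k;print(rect(M,c,.056))
E
```

```text
bar [427.2895 371.6164  56.    ] [419.1822 302.4876  56.    ] [423.3407 337.9494  56.    ]
[363.2605 236.8928  33.    ] [462.2844 226.6485  33.    ] -5.906385774784481
left [ 18.8729 187.0523   0.    ] right [ 17.7282 186.5818   0.    ]
[ 258   55   21   90 1620]
[422.1827 337.1056  71.2067  16.5347  83.754 ]
```

Call:
play_rows(translation=[[0.03,-0.003,0],[0.03,-0.003,0],[0.0275,-0.0023,0],[0,0,0.03],[0,0,0.03],[0,0,0.03],[0,0,0.03],[0,0,0.02],[0,0,0.0095],[0,0,0],[0,0,0],[0,0,0],[0,0,0],[0,0,0],[0,0,0],[0,0,0],[0,0,0],[0,0,0],[0,0,0]], delta_rot=[[0,0,0],[0,0,0],[0,0,0],[0,0,0],[0,0,0],[0,0,0],[0,0,0],[0,0,0],[0,0,0],[0,0,0],[0,0,0],[0,0,0],[0,0,0],[0,0,0],[0,0,0],[0,0,0],[0,0,0],[0,0,0],[0,0,0]], grip=[1,1,1,1,1,1,1,1,1,1,-1,-1,-1,-1,-1,-1,-1,-1,-1], squeeze=40)

```text
clock: 34.3
tool_pos: [0.4216, 0.3385, 0.1029]
eef_rot: [0.744, 0.668, -0.0, -0.0]
contact_force: [0.4, 0.2, 0.4]
opening: 0.179
finger_force: 40.3
```

Call:
play_rows(translation=[[0,0,-0.01],[0,0,-0.02],[0,0,-0.03],[0,0,-0.03],[0,0,-0.03],[0,0,0]], delta_rot=[[0,0,0],[0,0,0],[0,0,0],[0,0,0],[0,0,0],[0,0,0]], grip=[-1,-1,-1,-1,-1,-1])

```text
clock: 35.05
tool_pos: [0.4224, 0.3392, 0.2251]
eef_rot: [0.744, 0.668, 0.002, -0.0]
contact_force: [0.5, -0.0, -3.4]
opening: 0.177
finger_force: 40.3
```

Call:
play_rows(translation=[[-0.02,0.0023,0],[-0.037,0.0043,0],[-0.037,0.0043,0],[-0.037,0.0043,0],[-0.037,0.0043,0],[-0.037,0.0043,0],[-0.037,0.0043,0],[-0.037,0.0043,0],[-0.037,0.0043,0],[-0.037,0.0043,0],[-0.037,0.0043,0],[-0.037,0.0043,0],[-0.037,0.0043,0],[-0.037,0.0043,0],[-0.037,0.0043,0],[-0.016,0.0018,0],[0,0,0],[0,0,0]], delta_rot=[[0,0,0],[0,0,0],[0,0,0],[0,0,0],[0,0,0],[0,0,0],[0,0,0],[0,0,0],[0,0,0],[0,0,0],[0,0,0],[0,0,0],[0,0,0],[0,0,0],[0,0,0],[0,0,0],[0,0,0],[0,0,0]], grip=[-1,-1,-1,-1,-1,-1,-1,-1,-1,-1,-1,-1,-1,-1,-1,-1,-1,-1])

```text
clock: 37.3
tool_pos: [0.4254, -0.2184, 0.2224]
eef_rot: [0.744, 0.669, -0.001, -0.001]
contact_force: [0.5, 0.4, -1.8]
opening: 0.178
finger_force: 40.3
```

```bash
python3 - <<'E'
from h import *
plan(.4262,-.219,.1289,83.9)
im=r.snapshot('side');cv2.imwrite('pics/s2.png',cv2.resize(im[150:330,230:430],None,fx=3,fy=3,interpolation=3))
w=r.snapshot('wrist');cv2.imwrite('pics/w7.png',w)
E
```

```text
pos [ 0.4254 -0.2184  0.2224] th 83.92 tilt [-0.0023  0.001  -1.    ] F [ 0.5476  0.3823 -1.8346] t 37.3
rotz (tool) 0.018993935137530116
mm in tool [-0.5267  0.8406 93.5329]
```

View pics/s2.png

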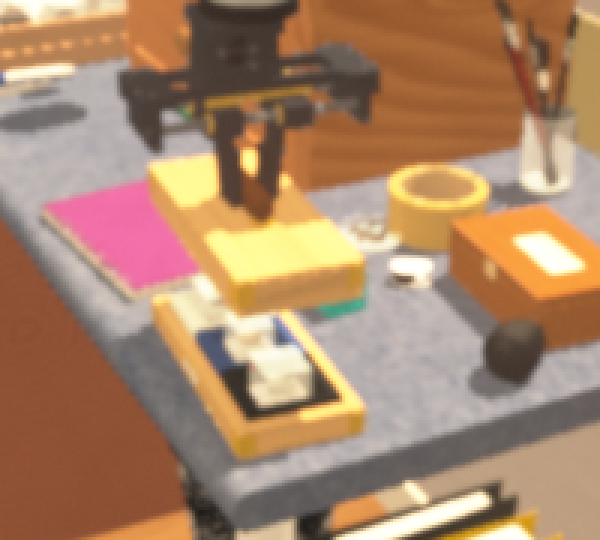

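View pics/w7.png

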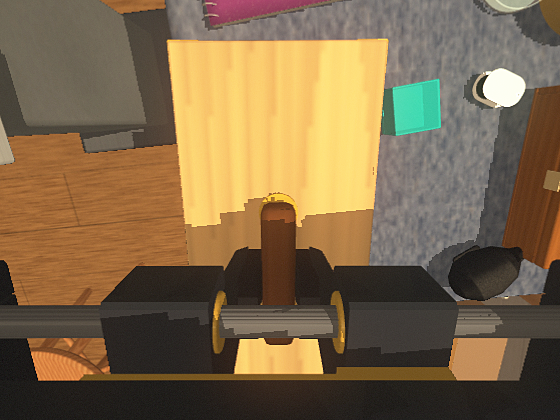

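```bash
python3 - <<'E'
from h import *
s=r.get_state();c=r.get_calibration('wrist');T=R.from_quat(s['eef_rot'])
for p in((167,40),(387,38)): print(T.inv().apply(onz(c,p,.1525)-s['tool_pos'])*1000)
E
```

```text
[106.4492 -48.663   70.4231]
[107.2106  48.634   70.2815]
```

Call:
play_rows(translation=[[-0.001,0.0012,0.02],[0,0,0.025],[0,0,0.02],[0,0,0.01],[0,0,0.005],[0,0,0]], delta_rot=[[0,0,0],[0,0,0],[0,0,0],[0,0,0],[0,0,0],[0,0,0]], grip=[-1,-1,-1,-1,-1,-1])

```text
clock: 38.15
tool_pos: [0.4277, -0.2201, 0.1432]
eef_rot: [0.744, 0.668, -0.0, -0.0]
contact_force: [-0.5, 0.4, -2.5]
opening: 0.174
finger_force: 40.3
```

Call:
play_rows(translation=[[0,0,0.004],[0,0,0.003],[0,0,0.002],[0,0,0.002],[0,0,0]], delta_rot=[[0,0,0],[0,0,0],[0,0,0],[0,0,0],[0,0,0]], grip=[-1,-1,-1,-1,-1])

```text
clock: 38.78
tool_pos: [0.4274, -0.2203, 0.1319]
eef_rot: [0.744, 0.668, -0.0, -0.0]
contact_force: [0.7, -0.4, -1.6]
opening: 0.182
finger_force: 40.3
```

Call:
play_rows(translation=[[0,0,0.001],[0,0,0.001],[0,0,0.001],[0,0,0]], delta_rot=[[0,0,0],[0,0,0],[0,0,0],[0,0,0]], grip=[-1,-1,-1,-1])

```text
clock: 39.28
tool_pos: [0.4274, -0.2204, 0.129]
eef_rot: [0.744, 0.668, -0.0, -0.0]
contact_force: [-0.5, 0.6, -2.3]
opening: 0.178
finger_force: 40.3
```

Call:
play_rows(translation=[[0,0,0.0007],[0,0,0]], delta_rot=[[0,0,0],[0,0,0]], grip=[-1,-1])

```text
clock: 39.52
tool_pos: [0.4274, -0.2204, 0.1289]
eef_rot: [0.744, 0.668, -0.0, 0.0]
contact_force: [-0.9, -0.4, 5.2]
opening: 0.179
finger_force: 40.3
```

Call:
play_rows(translation=[[0,0,0],[0,0,0],[0,0,0],[0,0,0],[0,0,-0.02],[0,0,-0.04],[0,0,-0.05],[-0.03,0,-0.03],[-0.03,0,0],[-0.03,0,0],[-0.03,0,0],[0,0,0],[0,0,0]], delta_rot=[[0,0,0],[0,0,0],[0,0,0],[0,0,0],[0,0,0],[0,0,0],[0,0,0],[0,0,0],[0,0,0],[0,0,0],[0,0,0],[0,0,0],[0,0,0]], grip=[1,1,1,1,1,1,1,1,1,1,1,1,1])

```text
clock: 41.15
tool_pos: [0.4148, -0.3385, 0.2683]
eef_rot: [0.744, 0.669, 0.0, -0.001]
contact_force: [0.5, -0.1, -0.2]
opening: 1.0
finger_force: 0.0
```

```bash
python3 - <<'E'
from h import *
plan(.4262,-.219,.1289,83.9)
w=r.snapshot('wrist');s=r.snapshot('side')
a=cv2.resize(s[180:320,250:390],(420,420),interpolation=3);cv2.imwrite('pics/end.png',np.hstack([w[:,150:500],a]))
E
```

```text
pos [ 0.4148 -0.3385  0.2683] th 83.93 tilt [-0.0005  0.0009 -1.    ] F [ 0.4504 -0.112  -0.2015] t 41.15
rotz (tool) 0.032608162030129506
mm in tool [120.0289  -1.3595 139.3696]
```

View pics/end.png

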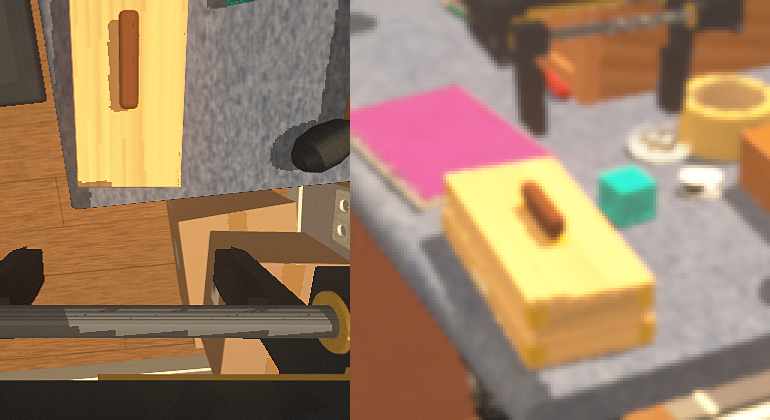

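The cover sits flat and flush on the base all round, and the gripper is clear of it.

```bash
python3 -c "
from plant import r
print(r.finish_job())"
```

```text
the job is handed in; nothing more can be done
None
```

The job is handed in at about 41 s: tall box in the black insert, middle in the blue, low in the white, tops level at about 52 mm by the wrist camera, cover down on the rim and released.

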